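# Open the ratchet glue-up clamp

## Task

The bottle stand is about to be glued up, but the ratchet clamp on its board is not open wide enough to take it. Press down the steel release lever on the sliding jaw and, keeping it down, push the jaw back along the bar until it is right against the end stop, then let go so that the lever springs up again. Do not force the jaw against its ratchet, and leave the stand, the schooner, the decanter and the pin vise where they are.

Things in the scene. Friction and masses are not known exactly. Their poses are not given: they have to be found in the camera images.
- clamp: fixed glue-up board, 160 x 290 x 15 mm, with a bar clamp. Origin on the desk under the clamp's middle; z up; y along the toothed steel bar, +y the way the clamp opens; jaws reach from the bar to -x. Bar centre line at x = 35 mm, its top 36 mm above the desk; all fixed parts lie below 48 mm. Fixed jaw's rubber face at y = -110 mm
- jaw (a joint): the sliding jaw, a black carriage on the bar, 80 mm long, 36 mm wide, with a rubber-faced arm to clamp -x (top 45 mm above the desk). 0 to 0.110 m, growing along clamp +y: 0 leaves 30 mm between the rubber faces, 0.110 is against the end stop. Drags about 4 N. A pawl in the bar's 6 mm saw teeth blocks +y unless the release lever is held down; to -y it clicks freely
- release (a joint): the release lever, a steel rocker on the carriage: 0 rad up, 0.28 fully pressed (up to 0.12 at rest, its pawl riding on a tooth). From about 0.15 the pawl is clear; hold it beyond 0.2 while the jaw moves. Pressed straight down it takes about 2 N at first, 5 to 7 N fully down; it springs up when let go. A finger drawn back to clamp -y on the pressed lever can drag the jaw along: lift off it upward
- lever_top (a point): middle of the top of the lever's ribbed paddle (34 mm across the bar, 36 mm along it), in front (clamp -y) of the thumb rest, clear above and in front. At rest about 59 mm above the desk and 19 mm from the thumb rest's face, sloping up to its free end, 64 mm high; fully pressed it lies level, its top 53 mm above the desk
- thumb_rest (a point): on the sliding jaw: a point on the flat upright face, looking to clamp -y, of the thumb rest that stands behind the paddle and takes the push that moves the jaw. The face is 36 mm wide across the bar and reaches from the paddle to 86 mm above the desk; the point lies over the bar's centre line, 66 mm above the desk
- end_stop (a point): middle of the face of the fixed end stop, at the bar's +y end, 40 mm above the desk. With the jaw fully back the thumb rest's face is 38 mm to clamp -y of it
- bottle_stand: loose dark wooden stand for a bottle, 124 mm long (its y), 62 mm wide, 36 mm high, a rail between two V-notched cheeks; leave alone. Origin under its centre
- schooner: loose black and white two-masted model schooner on a small plinth, 128 mm long (its y), 34 mm wide, 96 mm high; leave alone. Origin under its centre
- decanter: loose squat amber glass decanter with stopper, 96 mm across, 101 mm high; leave alone. Origin under its centre
- pin_vise: loose brass pin vise lying on the desk, 100 mm long (its y), 13 mm thick; leave alone. Origin under its centre

How it is judged (in metres and radians):
On the way, in this order (a step that is already met when the one before it is completed fails the run):
1. the release lever is pressed down while the jaw is still short of the end stop (value of joint release above 0.15 rad and value of joint jaw below 0.1 m), for 0.1 s.
2. the jaw has been pushed back against the end stop (value of joint jaw above 0.106 m), for 0.1 s.
At the end, for the whole second after the job is handed in: The sliding jaw is within 4 mm of the end stop, the release lever has sprung up (below 0.13 rad), and stand, schooner, decanter and pin vise are within 10 mm of where they started, schooner and decanter upright (value of joint jaw above 0.106 m and value of joint release below 0.13 rad and distance of each of bottle_stand, schooner, decanter, pin_vise from where it was at the start of the episode below 0.01 m and angle between each of schooner, decanter's own z axis and vertical below 0.2 rad); the robot touches nothing.
It fails at once if the stand, schooner, decanter or pin vise is lifted, carried or pushed more than 10 mm away (distance of any of bottle_stand, schooner, decanter, pin_vise from where it was at the start of the episode above 0.01 m).
It fails at once if the schooner or the decanter is tipped (angle between any of schooner, decanter's own z axis and vertical above 0.3 rad).
It fails at once if the jaw is forced: the fingers shove with over 45 N while the release lever is not pressed (contact force between the fingers and anything else above 45 N and value of joint release below 0.1 rad).
It also fails if it takes over 38 s, if anything falls off the work surface, if the arm or the gripper's body presses on something with over 40 N, if the wrist force passes 120 N, or if a joint passes its speed limit or range.

## Robot

A 6-joint arm with a two-finger parallel gripper is mounted at the origin on the work surface. World frame = base frame: x ahead of the robot, y to its left, z up, the work surface at z = 0. Lengths are in mm, angles in rad, forces in N, time in s.
With the tool pointing down it reaches from about 275 to 750 mm from the base axis. Payload 10.2 kg.
Tool frame: the origin (TCP) lies midway between the tips of the shut fingers; the grasp point (between the pads) lies 19 mm behind it; z points along the fingers, y is the line along which they close (so a half turn about z gives the same grasp; the last joint's range is limited). The gripper opens to 85 mm and grips with 20 to 120 N. Pads are 22 mm wide; open, the fingers measure 114 mm over their backs; the gripper's body (76 mm by 85 mm) begins 54 mm behind the grasp point. The pads swing forward as they close: fully open they stand 13 mm farther back than shut.
Start: joints at [-1.563, 0.313, 1.498, -0, 1.331, -0.223], TCP at [120.083, -511.088, 231.294] pointing down, gripper open.
Joint ranges: [-2.94, 2.94], [-0.97, 2.17], [0.19, 2.56], [-1.23, 4.37], [0.02, 3.11], [-2.88, 2.88]. Speed limits (rad/s): [2.39, 2.39, 3.01, 3.14, 3.14, 3.14].

## Interface

Orientations are given as a unit quaternion [w, x, y, z].
In Python, from rig import ctrl gives the robot as it stands.
- The arm moves only by the tool send_rows, never from a script. Its argument "targets" is a list of rows, each a list of 7 numbers: the closure, from -1 (fully open) to 1 (shut), so that 0 is half open, then the shift along the tool's x, y, z in m, then the turn, a rotation vector about the tool's x, y, z in rad. In form: [[claw, dx, dy, dz, ax, ay, az], ...]. A call has exactly 10 rows; each row shifts and turns the commanded pose from where the row before left it, along the tool's axes as they then stand; what a row does not reach is not made up. A row lasts 1/8 s, in which the tool goes at most 62.5 mm and 10.7 degrees, less where a joint would pass 70% of its speed; a pose out of reach is approached as far as the arm can. A call with a gripper value outside its range is refused whole. The fingers move at their own pace and stop on an object; "squeeze" is the grip in N (left out, the last holds). Time passes only in rows, so rows that do not move let the fingers close, or fill a call up. It gives the time, the measured TCP pose, the force, the opening and the grip force at its end, in the units of the state.
- ctrl.sense(): the state, without advancing time (a new reading comes with each control period).
- ctrl.capture(name): name is "scene" or "side" or "wrist"; returns a dict with "img" (384x512x3 uint8, red, green, blue), "camera_matrix" (3x3 intrinsics, pixels), "R" (3x3) and "t" (3): a world point X has camera coordinates R X + t. Camera axes: x right, y down, z forward; pixel columns grow to the right and rows downward; lengths in mm; the calibration is good to about 2 mm. A picture is of the moment at which its call begins. There is no depth.
- ctrl.finish_job(): hands the job in; it is judged then, once.
Trained networks look in a picture, given as the dict that the camera call returned (one of the last four; its "shot" number tells which), for a name from the list of things; names that differ only in an ending like _2 or _b are one class to them, and where a whole thing is asked for, a point or a joint stands for the part that bears it (a point fixed in the world has none). Each returns a list of dicts, best first, with "score" (0 to 1); they miss things now and then, are a little off and sometimes report something else, mostly with a low value. They report only what shows in the picture. A call takes as long as a camera call.
- ctrl.boxes_of(query, picture): "extent" ([left, top, width, height] in pixels, round what is visible of it).
- ctrl.landmark_of(query, picture): "point" ([column, row] in pixels: a listed point, or the origin of a listed thing).
The state is a dict: "time_s": time; "joints": joint angles; "dq": joint speeds; "tau": joint torques, N m; "eef_pos": TCP position; "ee_rot": TCP orientation; "force": force on the tool from outside, world axes, zero at the start; "wrist_torque": the same for the moment, N m; "grip_width": opening from 0.0 (shut) to 1.0 (fully open); "grip_force": force on a finger pad.
Only numpy, scipy, OpenCV 4.12 (cv2) and the standard library are available. Lean on these libraries where they do the work, as an engineer would, in place of code of your own. Each camera call takes 0.05 s, during which the arm holds its last target. There are 200 camera calls.

## Working session

There is one attempt and no reset: what is moved stays moved. The work goes in short steps, Python scripts to look and compute and a tool call to move; the robot and the scene stay as the last step left them, time stands still between calls to the robot, and variables do not carry over. Pictures are saved under pics/ and viewed, at most 10 in all, crops included, and the job is handed in when it is done.

Besides the shell and the picture viewer there is one more tool, called after "Call:" by a JSON object that holds its "op" and its "data". send_rows: Moves the arm, as the interface text tells. Its arguments: {"type":"object","properties":{"targets":{"type":"array"},"squeeze":{"type":"number"}},"required":["targets"]}

```bash
mkdir -p pics
cat > h.py <<'E'
from rig import ctrl
import numpy as np, cv2
def tri(obs):
    # obs: list of (cap, px)
    A=[]
    for c,p in obs:
        P=c["camera_matrix"]@np.hstack([c["R"],np.reshape(c["t"],(3,1))])
        A+= [p[0]*P[2]-P[0], p[1]*P[2]-P[1]]
    A=np.array(A); A/=np.linalg.norm(A[:,:3],axis=1)[:,None]
    return np.linalg.lstsq(A[:,:3],-A[:,3],rcond=None)[0]
def plane(c,p,z):
    d=c["R"].T@np.linalg.inv(c["camera_matrix"])@[p[0],p[1],1]; o=-c["R"].T@c["t"]
    return o+d*(z-o[2])/d[2]
def px(c,X):
    v=c["camera_matrix"]@(c["R"]@np.array(X)+c["t"]); return v[:2]/v[2]
E
python3 - <<'E'
from h import *
cs={n:ctrl.capture(n) for n in("scene","side","wrist")}
for n,c in cs.items():
    c=dict(c)
    im=np.ascontiguousarray(c["img"][:,:,::-1])
    print(n,"cam at",np.round(-c["R"].T@c["t"]))
    for q,z in(("lever_top",59),("thumb_rest",66),("end_stop",40),("clamp",0),("decanter",0),("schooner",0),("bottle_stand",0),("pin_vise",0)):
        for l in ctrl.landmark_of(q,cs[n])[:2]:
            print(q,np.round(l["point"],1),round(l["score"],2),np.round(plane(c,l["point"],z)))
    cv2.imwrite(f"pics/{n}0.png",im)
a=np.hstack([cv2.imread("pics/scene0.png"),cv2.imread("pics/side0.png")])
cv2.imwrite("pics/both.png",cv2.resize(a,(800,300)))
E
```

```text
scene cam at [980. 330. 808.]
lever_top [260.  212.7] 0.6 [610.  59.  59.]
thumb_rest [262.3 222.7] 0.58 [631.  82.  66.]
end_stop [299.4 261.9] 0.8 [645. 195.  40.]
clamp [274.8 227.7] 0.55 [592.  92.   0.]
clamp [187.2 248.5] 0.29 [763. -33.   0.]
decanter [307.  171.7] 0.9 [403.  57.   0.]
schooner [251.8 312.4] 0.69 [785. 176.   0.]
schooner [308.6 174.2] 0.36 [407.  65.  -0.]
bottle_stand [188.9 248.3] 0.83 [760. -31.  -0.]
pin_vise [349.4 228.8] 0.5 [482. 233.   0.]
side cam at [405. 632. 667.]
lever_top [235.3 197.3] 0.6 [614.  56.  59.]
thumb_rest [230.  200.6] 0.9 [619.  75.  66.]
end_stop [201.5 249.6] 0.83 [636. 198.  40.]
end_stop [326.4 239.5] 0.53 [403.  96.  40.]
clamp [240.4 232.7] 0.74 [588. 101.   0.]
decanter [324.4 241.3] 0.74 [406.  68.   0.]
schooner [145.8 233.4] 0.8 [784. 167.   0.]
bottle_stand [199.2 176.8] 0.8 [746. -42.   0.]
pin_vise [272.2 296.8] 0.8 [479. 234.   0.]
wrist cam at [ 198. -492.  374.]
```

View pics/scene0.png

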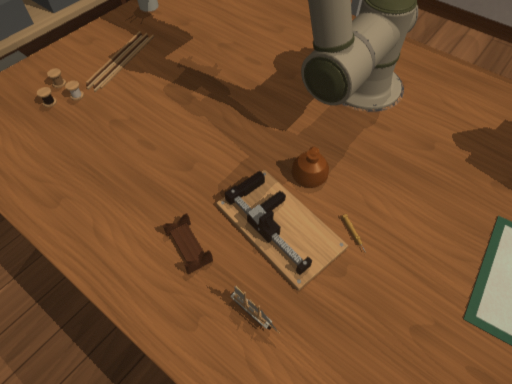

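View pics/side0.png

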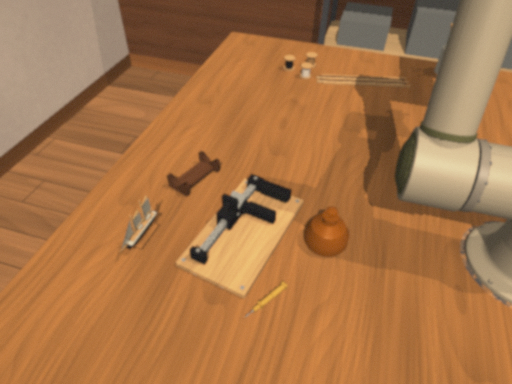

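Scene: clamp board at about (280,228), its thumb rest near (266,222), and the end stop at (302,265). The decanter is at (311,170), and the stand, schooner and vise are clear of the bar. Side view: carriage at (230,205), end stop at (200,252). I'll plan an overhead look next.

```bash
cat >> h.py <<'E'
from scipy.spatial.transform import Rotation as Ro
def plan(goal, yaw_axis):
    """shift in current tool axes to world goal, turn about tool z so that tool x (or -x) lies on yaw_axis"""
    s=ctrl.sense(); q=s["ee_rot"]; R=Ro.from_quat([q[1],q[2],q[3],q[0]]).as_matrix()
    d=R.T@(np.array(goal)-s["eef_pos"]); a=R.T@np.append(yaw_axis,0)
    t=np.arctan2(a[1],a[0])
    print("t",s["time_s"],"pos",np.round(s["eef_pos"],1),"F",np.round(s["force"],1),"w",s["grip_width"]);print("R",R.round(3).tolist())
    print("tool shift mm",d.round(1),"turn z",round(t,3),"or",round((t+np.pi/2)%np.pi-np.pi/2,3), "j",np.round(s["joints"],2))
    return R
E
python3 - <<'E'
from h import *
a=ctrl.capture("scene");b=ctrl.capture("side")
for q in("lever_top","thumb_rest","end_stop"):
    pa=ctrl.landmark_of(q,a);pb=ctrl.landmark_of(q,b)
    if pa and pb: print(q,tri([(a,pa[0]["point"]),(b,pb[0]["point"])]).round(1))
plan([600,0,230],[.135,.99])
c=ctrl.capture("wrist"); s=ctrl.sense();q=s["ee_rot"]
R=Ro.from_quat([q[1],q[2],q[3],q[0]]).as_matrix()
print("cam in tool",(R.T@(-c["R"].T@c["t"]-s["eef_pos"])).round(1),"cam z in tool",(R.T@c["R"][2]).round(3)); print(c["camera_matrix"])
E
```

```text
lever_top [614.1  61.1  68.2]
thumb_rest [623.4  80.9  65.6]
end_stop [642.6 191.8  32.7]
t 1.75 pos [ 120.1 -511.1  231.3] F [-0.5  0.3 -0.1] w 1.0035696982807236
R [[0.973, 0.229, 0.0], [0.229, -0.973, 0.0], [0.0, -0.0, -1.0]]
tool shift mm [ 584.1 -387.8    1.3] turn z -1.204 or -1.204 j [-1.56  0.31  1.5   0.    1.33 -0.22]
cam in tool [  80.2   -0.7 -142.8] cam z in tool [-0.313 -0.     0.95 ]
[[342.41427548   0.         254.7607127 ]
 [  0.         342.41427548 192.28816095]
 [  0.           0.           1.        ]]
```

Call:
{"op": "send_rows", "data": {"targets": [[1,0.039,-0.029,-0.0005,0,0,0],[1,0.039,-0.029,-0.0005,0,0,0],[1,0.039,-0.029,-0.0005,0,0,0],[1,0.039,-0.029,-0.0005,0,0,0],[1,0.039,-0.029,-0.0005,0,0,0],[1,0.039,-0.029,-0.0005,0,0,0],[1,0.039,-0.029,-0.0005,0,0,0],[1,0.039,-0.029,-0.0005,0,0,0],[1,0.039,-0.029,-0.0005,0,0,0],[1,0.039,-0.029,-0.0005,0,0,0]], "squeeze": 40}}

```text
time_s: 3.05
eef_pos: [434.3, -138.2, 236.5]
ee_rot: [0.0, 0.993, 0.115, 0.0]
force: [1.2, -0.9, 0.2]
grip_width: -0.003
grip_force: 0.0
```

Call:
{"op": "send_rows", "data": {"targets": [[1,0.039,-0.029,-0.0005,0,0,0],[1,0.039,-0.029,-0.0005,0,0,0],[1,0.039,-0.029,-0.0005,0,0,0],[1,0.039,-0.029,-0.0005,0,0,0],[1,0.039,-0.029,-0.0005,0,0,0],[1,0.039,-0.029,-0.0005,0,0,0],[1,0,0,0,0,0,-0.172],[1,0,0,0,0,0,-0.172],[1,0,0,0,0,0,-0.172],[1,0,0,0,0,0,-0.172]]}}

```text
time_s: 4.3
eef_pos: [621.4, 83.4, 239.2]
ee_rot: [-0.0, 0.895, 0.446, -0.0]
force: [-0.9, 0.1, 0.2]
grip_width: 0.002
grip_force: 0.0
```

Call:
{"op": "send_rows", "data": {"targets": [[1,0,0,0,0,0,-0.172],[1,0,0,0,0,0,-0.172],[1,0,0,0,0,0,-0.172],[1,0,0,0,0,0,0],[1,0,0,0,0,0,0],[1,0,0,0,0,0,0],[1,0,0,0,0,0,0],[1,0,0,0,0,0,0],[1,0,0,0,0,0,0],[1,0,0,0,0,0,0]]}}

```text
time_s: 5.55
eef_pos: [621.4, 83.3, 239.3]
ee_rot: [0.0, 0.754, 0.657, 0.0]
force: [0.2, -0.3, -0.0]
grip_width: -0.001
grip_force: 0.0
```

Run:
```python
from h import *
plan([620,60,100],[.135,.99])
c=ctrl.capture("wrist")
for q,z in(("lever_top",59),("thumb_rest",66),("end_stop",40),("clamp",0)):
    for l in ctrl.landmark_of(q,c)[:2]:
        print(q,np.round(l["point"],1),round(l["score"],2),np.round(plane(c,l["point"],z),1))
cv2.imwrite("pics/w1.png",np.ascontiguousarray(c["img"][:,:,::-1])); np.savez("w1.npz",**{k:c[k] for k in("img","camera_matrix","R","t")})
```

```text
t 5.55 pos [621.4  83.3 239.3] F [ 0.2 -0.3 -0. ] w -0.000991406735582336
R [[0.136, 0.991, 0.0], [0.991, -0.136, 0.0], [0.0, 0.0, -1.0]]
tool shift mm [-23.3   1.8 139.3] turn z -0.001 or -0.001 j [-0.05  0.54  1.14  0.    1.46  0.08]
lever_top [248.1 194. ] 0.94 [610.8  57.4  59. ]
lever_top [223.5 144.1] 0.45 [594.7 110.   59. ]
thumb_rest [250.8 175.4] 0.68 [616.4  77.9  66. ]
end_stop [260.5  39.5] 0.72 [641.9 197.5  40. ]
clamp [222.  146.9] 0.83 [585.7  97.3   0. ]
clamp [375.6 233.8] 0.32 [754.4 -34.1   0. ]
```

View pics/w1.png

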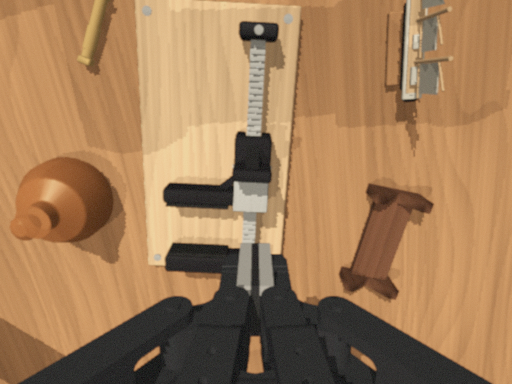

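The wrist view shows the steel paddle at columns 233–269, rows 180–211, with the thumb rest behind it (rows 163–181). The bar runs from (249,235) to (258,45), and the end stop is at (259,33).

Run:
```python
from h import *
c=np.load("w1.npz")
b0,b1=plane(c,(249.5,232),36),plane(c,(258,48),36)
u=(b1-b0)[:2];u/=np.linalg.norm(u);print("bar",b0.round(1),b1.round(1),"u",u.round(3))
cor=[plane(c,(235,211),64),plane(c,(267,211),64)];print("free end",np.round(cor,1))
print("rest face top edge",plane(c,(251,181),86).round(1), "paddle root",plane(c,(251,181),55).round(1))
print("edge ends of stop",plane(c,(259,41),48).round(1))
```

```text
bar [604.6   5.7  36. ] [638.8 191.   36. ] u [0.182 0.983]
free end [[595.7  43.1  64. ]
 [627.2  38.8  64. ]]
rest face top edge [616.9  78.1  86. ] paddle root [615.3  69.2  55. ]
edge ends of stop [640.2 195.7  48. ]
```

Call:
{"op": "send_rows", "data": {"targets": [[1,-0.006,-0.0013,0.033,0,0,0],[1,-0.006,-0.0013,0.033,0,0,0],[1,-0.006,-0.0013,0.033,0,0,0],[1,-0.006,-0.0013,0.033,0,0,0],[1,-0.006,-0.0013,0.032,0,0,0],[1,0,0,0,0,0,0.055],[1,0,0,0,0,0,0],[1,0,0,0,0,0,0],[1,0,0,0,0,0,0],[1,0,0,0,0,0,0]]}}

```text
time_s: 7.05
eef_pos: [611.0, 54.5, 75.5]
ee_rot: [0.0, 0.771, 0.637, 0.0]
force: [0.3, -1.0, -0.3]
grip_width: -0.002
grip_force: 0.0
```

Run:
```python
from h import *
plan([611,55,75],[.19,.982])
c=ctrl.capture("wrist"); d=ctrl.capture("side"); e=ctrl.capture("scene")
for n,k in(("w",c),("s",d),("e",e)):
  print(n,"tcp px",px(k,ctrl.sense()["eef_pos"]).round())
  for q,z in(("lever_top",59),("thumb_rest",66),("end_stop",40)):
    for l in ctrl.landmark_of(q,k)[:1]:
        print(q,np.round(l["point"],1),round(l["score"],2),np.round(plane(k,l["point"],z),1))
f=lambda k,x,y:cv2.resize(np.ascontiguousarray(k["img"][y:y+110,x:x+130,::-1]),(390,330),interpolation=cv2.INTER_CUBIC)
w=cv2.resize(np.ascontiguousarray(c["img"][:,:,::-1]),(780,585)); 
cv2.imwrite("pics/w2.png",w); cv2.imwrite("pics/s2.png",np.hstack([f(d,170,140),f(e,200,150)]))
```

```text
t 7.05 pos [611.   54.5  75.5] F [ 0.3 -1.  -0.3] w -0.001974432390558273
R [[0.189, 0.982, 0.0], [0.982, -0.189, 0.0], [0.0, 0.0, -1.0]]
tool shift mm [ 0.5 -0.1  0.5] turn z 0.0 or 0.0 j [-0.1   0.66  1.4   0.    1.09  0.09]
w tcp px [256. 261.]
lever_top [254.9 238.3] 0.7 [611.2  58.3  59. ]
thumb_rest [261.7 205.9] 0.72 [618.2  77.7  66. ]
s tcp px [237. 192.]
lever_top [242.  232.7] 0.65 [568.3 146.9  59. ]
thumb_rest [228.7 201.2] 0.74 [621.4  77.8  66. ]
end_stop [200.9 245.7] 0.83 [641.2 189.4  40. ]
e tcp px [258. 208.]
lever_top [259.1 216.2] 0.6 [618.5  63.6  59. ]
end_stop [299.1 262. ] 0.76 [645.7 194.9  40. ]
```

View pics/w2.png

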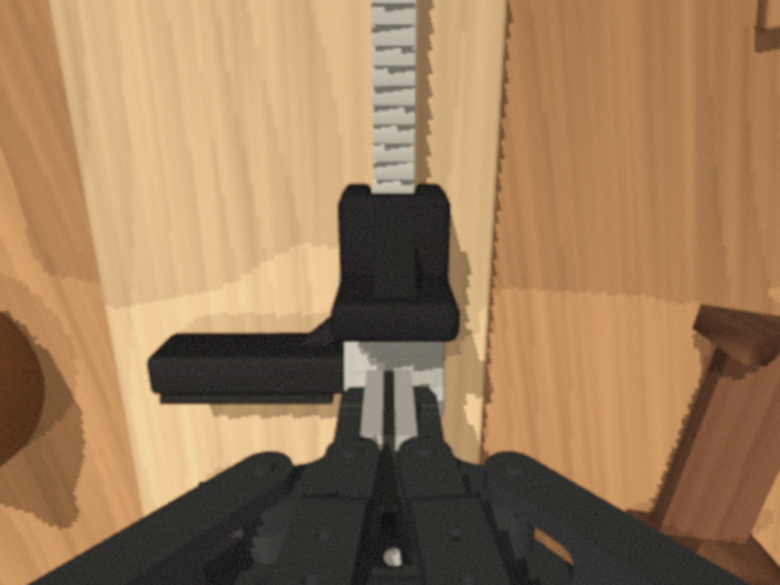

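View pics/s2.png

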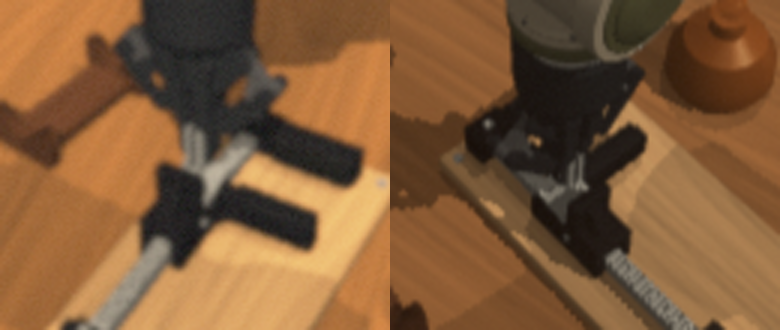

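The fingers are centred over the paddle (wrist view: tips at about (388,405), thumb rest face from row 338) and aligned with the bar. Now I press down.

Call:
{"op": "send_rows", "data": {"targets": [[1,0,0,0.006,0,0,0],[1,0,0,0.005,0,0,0],[1,0,0,0.003,0,0,0],[1,0,0,0.002,0,0,0],[1,0,0,0.002,0,0,0],[1,0,0,0.001,0,0,0],[1,0,0,0.001,0,0,0],[1,0,0,0.001,0,0,0],[1,0,0,0,0,0,0],[1,0,0,0,0,0,0]]}}

```text
time_s: 8.9
eef_pos: [611.1, 54.4, 54.5]
ee_rot: [0.0, 0.771, 0.636, 0.0]
force: [0.5, -4.1, 4.4]
grip_width: 0.002
grip_force: 2.3
```

Call:
{"op": "send_rows", "data": {"targets": [[1,0,0,0.0005,0,0,0],[1,0,0,0.0005,0,0,0],[1,0,0,0,0,0,0],[1,0.001,0,0,0,0,0],[1,0.002,0,0,0,0,0],[1,0.002,0,0,0,0,0],[1,0.002,0,0,0,0,0],[1,0.002,0,0,0,0,0],[1,0.001,0,0,0,0,0],[1,0,0,0,0,0,0]]}}

```text
time_s: 10.15
eef_pos: [612.9, 64.3, 53.5]
ee_rot: [0.0, 0.771, 0.637, 0.0]
force: [-1.1, -3.2, 5.2]
grip_width: 0.001
grip_force: 2.6
```

Call:
{"op": "send_rows", "data": {"targets": [[1,0.002,0,0,0,0,0],[1,0.003,0,0,0,0,0],[1,0.004,0,0,0,0,0],[1,0.005,0,0,0,0,0],[1,0.005,0,0,0,0,0],[1,0.005,0,0,0,0,0],[1,0.005,0,0,0,0,0],[1,0.004,0,0,0,0,0],[1,0.002,0,0,0,0,0],[1,0,0,0,0,0,0]]}}

```text
time_s: 11.4
eef_pos: [619.4, 98.9, 53.4]
ee_rot: [0.0, 0.771, 0.637, 0.0]
force: [0.0, -2.6, 5.6]
grip_width: -0.001
grip_force: 2.5
```

Run:
```python
from h import *
plan([641,157,53.5],[.19,.982])
c=ctrl.capture("wrist")
for q,z in(("thumb_rest",66),("end_stop",40),("lever_top",53)):
    for l in ctrl.landmark_of(q,c)[:1]:
        print(q,np.round(l["point"],1),round(l["score"],2),np.round(plane(c,l["point"],z),1))
cv2.imwrite("pics/w3.png",cv2.resize(np.ascontiguousarray(c["img"][:,:,::-1]),(780,585)))
```

```text
t 11.4 pos [619.4  98.9  53.4] F [ 0.  -2.6  5.6] w -0.0008033591755218517
R [[0.19, 0.982, 0.0], [0.982, -0.19, 0.0], [0.0, 0.0, -1.0]]
tool shift mm [61.2 10.1 -0. ] turn z 0.0 or 0.0 j [-0.03  0.71  1.36  0.    1.07  0.16]
thumb_rest [259.3 229.2] 0.72 [624.9 120.3  66. ]
end_stop [258.5  25.7] 0.81 [639.8 199.1  40. ]
```

View pics/w3.png

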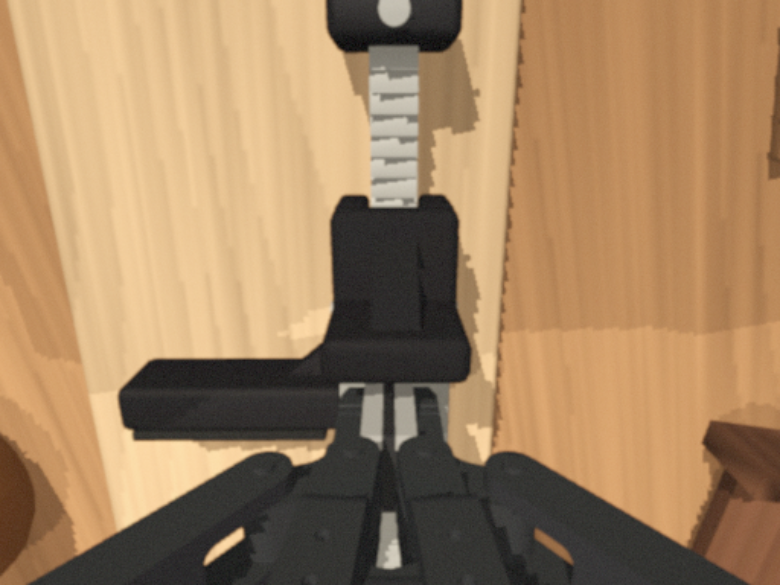

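The jaw is following: finger tips against the thumb rest (row 381), end stop at row 45, lever still down. About 45–50 mm to go.

Call:
{"op": "send_rows", "data": {"targets": [[1,0.002,0,0,0,0,0],[1,0.004,0,0,0,0,0],[1,0.005,0,0,0,0,0],[1,0.005,0,0,0,0,0],[1,0.006,0,0,0,0,0],[1,0.005,0,0,0,0,0],[1,0.005,0,0,0,0,0],[1,0.004,0,0,0,0,0],[1,0.002,0,0,0,0,0],[1,0,0,0,0,0,0]]}}

```text
time_s: 12.85
eef_pos: [626.5, 136.2, 53.3]
ee_rot: [-0.0, 0.771, 0.637, -0.0]
force: [0.2, -2.8, 4.4]
grip_width: -0.001
grip_force: 2.5
```

Call:
{"op": "send_rows", "data": {"targets": [[1,0.001,0,0,0,0,0],[1,0.001,0,0,0,0,0],[1,0.001,0,0,0,0,0],[1,0.001,0,0,0,0,0],[1,0.001,0,0,0,0,0],[1,0.001,0,0,0,0,0],[1,0.001,0,0,0,0,0],[1,0,0,0,0,0,0],[1,0,0,0,0,0,0],[1,0,0,0,0,0,0]]}}

```text
time_s: 14.1
eef_pos: [627.9, 142.8, 53.5]
ee_rot: [0.0, 0.771, 0.636, -0.0]
force: [-0.9, -3.4, 5.4]
grip_width: -0.001
grip_force: 3.0
```

Run:
```python
from h import *
plan([641,157,53.5],[.19,.982])
c=ctrl.capture("wrist")
cv2.imwrite("pics/w4.png",cv2.resize(np.ascontiguousarray(c["img"][:,:,::-1]),(780,585)))
```

```text
t 14.1 pos [627.9 142.8  53.5] F [-0.9 -3.4  5.4] w -0.0007999276062708862
R [[0.19, 0.982, -0.0], [0.982, -0.19, -0.0], [-0.0, -0.0, -1.0]]
tool shift mm [16.5 10.2 -0. ] turn z 0.0 or 0.0 j [ 0.04  0.74  1.3  -0.    1.1   0.23]
```

View pics/w4.png

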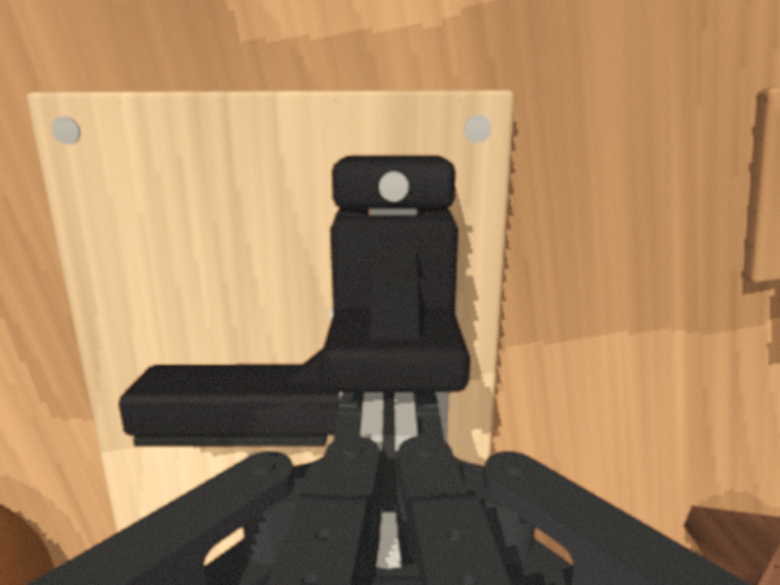

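The carriage (top at row 210) is almost at the stop (row 207), and the force shows no contact yet. I'll close the last few mm.

Call:
{"op": "send_rows", "data": {"targets": [[1,0.001,0,0,0,0,0],[1,0.001,0,0,0,0,0],[1,0.0005,0,0,0,0,0],[1,0.0005,0,0,0,0,0],[1,0.0005,0,0,0,0,0],[1,0.0005,0,0,0,0,0],[1,0,0,0,0,0,0],[1,0,0,0,0,0,0],[1,0,0,0,0,0,0],[1,0,0,0,0,0,0]]}}

```text
time_s: 15.4
eef_pos: [628.8, 146.5, 53.7]
ee_rot: [0.0, 0.771, 0.636, -0.0]
force: [-1.1, -4.9, 7.2]
grip_width: -0.003
grip_force: 3.5
```

Call:
{"op": "send_rows", "data": {"targets": [[1,0.0005,0,0,0,0,0],[1,0.0005,0,0,0,0,0],[1,0.0005,0,0,0,0,0],[1,0.0005,0,0,0,0,0],[1,0,0,0,0,0,0],[1,0,0,0,0,0,0],[1,0,0,0,0,0,0],[1,0,0,0,0,0,0],[1,0,0,0,0,0,0],[1,0,0,0,0,0,0]]}}

```text
time_s: 16.65
eef_pos: [629.2, 148.4, 53.9]
ee_rot: [0.0, 0.771, 0.636, -0.0]
force: [-0.8, -4.0, 8.4]
grip_width: -0.002
grip_force: 3.8
```

Run:
```python
from h import *
c=ctrl.capture("wrist"); d=ctrl.capture("side"); e=ctrl.capture("scene")
f=lambda k,x,y,w,h:cv2.resize(np.ascontiguousarray(k["img"][y:y+h,x:x+w,::-1]),(390,400),interpolation=cv2.INTER_CUBIC)
cv2.imwrite("pics/w5.png",np.hstack([f(c,200,90,190,195),f(d,165,160,98,100)]))
```

```text
(no output)
```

View pics/w5.png

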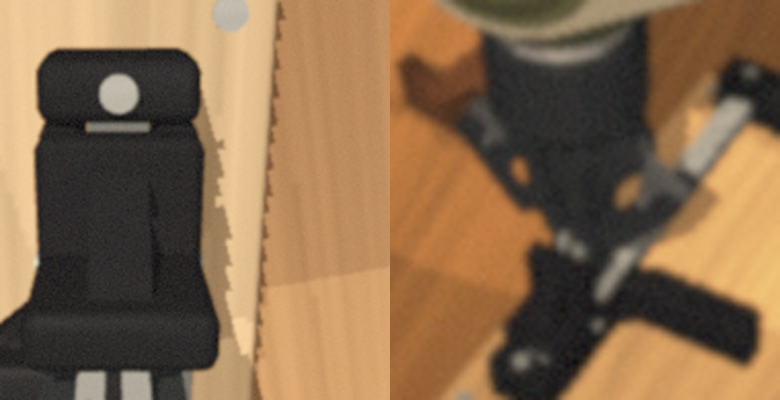

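The carriage's ears now meet the stop's face, but the push force has not risen, so the fingers are likely still sliding on the paddle. I'll push on until the contact shows in the force.

Call:
{"op": "send_rows", "data": {"targets": [[1,0.001,0,0,0,0,0],[1,0.001,0,0,0,0,0],[1,0.001,0,0,0,0,0],[1,0,0,0,0,0,0],[1,0,0,0,0,0,0],[1,0,0,0,0,0,0],[1,0,0,0,0,0,0],[1,0,0,0,0,0,0],[1,0,0,0,0,0,0],[1,0,0,0,0,0,0]]}}

```text
time_s: 18.05
eef_pos: [629.6, 149.8, 53.8]
ee_rot: [0.001, 0.771, 0.636, -0.001]
force: [-3.8, -12.0, 10.0]
grip_width: 0.002
grip_force: 8.5
```

Call:
{"op": "send_rows", "data": {"targets": [[1,0,0,-0.003,0,0,0],[1,0,0,-0.005,0,0,0],[1,0,0,-0.006,0,0,0],[1,0,0,-0.01,0,0,0],[1,0,0,-0.02,0,0,0],[1,0,0,-0.03,0,0,0],[1,0,0,-0.04,0,0,0],[1,0,0,-0.04,0,0,0],[1,0,0,-0.03,0,0,0],[1,0,0,0,0,0,0]]}}

```text
time_s: 19.3
eef_pos: [630.0, 152.4, 238.8]
ee_rot: [0.0, 0.771, 0.637, 0.001]
force: [-0.0, 0.4, -0.7]
grip_width: 0.001
grip_force: 0.0
```

Run:
```python
from h import *
s=ctrl.sense();print(s["eef_pos"],s["force"],s["time_s"])
c=ctrl.capture("wrist"); d=ctrl.capture("side")
for n,k in(("w",c),("s",d)):
  for q,z in(("lever_top",59),("thumb_rest",66),("end_stop",40),("schooner",0),("decanter",0),("bottle_stand",0),("pin_vise",0)):
    for l in ctrl.landmark_of(q,k)[:1]: print(n,q,np.round(l["point"],1),round(l["score"],2),np.round(plane(k,l["point"],z),1))
f=lambda k,x,y,w,h:cv2.resize(np.ascontiguousarray(k["img"][y:y+h,x:x+w,::-1]),(390,400),interpolation=cv2.INTER_CUBIC)
cv2.imwrite("pics/w6.png",np.hstack([f(c,180,80,150,154),f(d,165,160,98,100)]))
```

```text
[630.04369717 152.3601998  238.78680568] [-0.04353151  0.44151027 -0.6666259 ] 19.3
w thumb_rest [256.3 159.9] 0.63 [633.3 161.4  66. ]
w end_stop [256.3 115.9] 0.78 [640.6 198.7  40. ]
w schooner [393.6 110.5] 0.65 [788.2 172.2   0. ]
w decanter [ 92.8 258.9] 0.75 [406.4  61.2   0. ]
w bottle_stand [381.9 276.2] 0.79 [760.1 -32.8   0. ]
w pin_vise [102.4 106.4] 0.89 [478.5 236.3   0. ]
s lever_top [213.7 223.4] 0.63 [631.4 141.2  59. ]
s thumb_rest [207.9 228.4] 0.59 [635.  162.9  66. ]
s end_stop [202.6 247.9] 0.61 [635.8 193.5  40. ]
s schooner [146.6 234.6] 0.6 [780.6 169.1   0. ]
s decanter [326.3 241.6] 0.7 [402.   67.3   0. ]
s bottle_stand [197.4 174.5] 0.88 [753.5 -48.4   0. ]
s pin_vise [272.8 298.3] 0.58 [476.7 236.5   0. ]
```

View pics/w6.png

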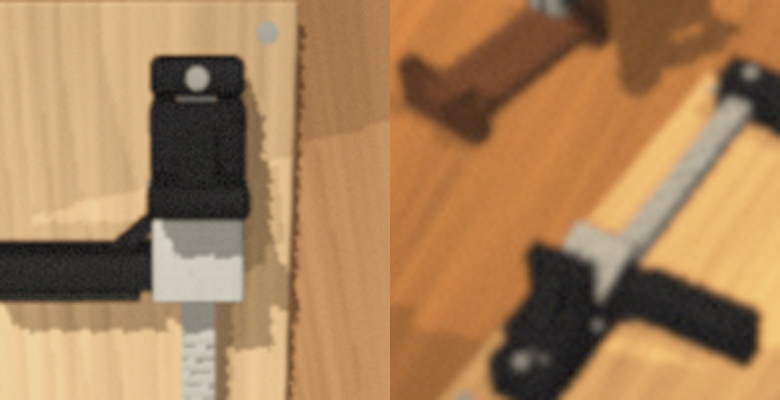

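The carriage is flush against the end stop, the paddle is up, the arm is clear and the loose things are where they were. I'm handing the job in.

```bash
python3 -c "
from rig import ctrl
print(ctrl.finish_job())"
```

```text
the job is handed in; nothing more can be done
None
```

The jaw is back against the end stop, the release lever has sprung up, and the stand, schooner, decanter and pin vise look unmoved in the last pictures; the job is handed in at about 19 s, but no verdict was returned.

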